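Turn the hexagonal carton label up for scanning

TASK

Three small hexagonal cartons lie on the non-slip mat of the packing bench, one of them inside the black taped rectangle, the scanning bay. Roll that carton over on the bench, one flat at a time and without picking it up, until it lies flat with its white address label facing straight up, still inside the bay. Leave the two cartons outside the bay where they are.

Things in the scene. Friction and masses are not known exactly. Their poses are not given: they have to be found in the camera images.
- bay: the scanning bay: a rectangle outlined on the grey non-slip rubber mat of the bench with black marking tape 24 mm wide and no thickness to speak of; inside the tape it measures 240 mm (its x) by 360 mm (its y). Origin at its centre at mat height (z = 0), z up. Empty but for the one carton
- carton_a: small closed hexagonal cardboard carton lying on one of its six flats; 56 mm long end to end, 60 mm across flats, each flat 34.6 mm wide. One flat has a white paper label with black bar code (46 x 29 mm), the opposite flat a dark brown strip of tape 18 mm wide, the others are bare. Origin on its axis at mid length, 30 mm above the mat when lying flat; x along the axis, z straight out of the labelled flat
- carton_b: same as carton_a in shape, size, label, tape and axes. Any of the three may be the one in the bay; its label then starts one or two flats from the top, to either side, and its axis lies roughly along the bay's x (either way round), so it rolls along the bay's y; the other two lie about 320 mm to either side of the bay's centre
- carton_c: same as carton_a in shape, size, label, tape and axes. Each is stiff, 0.1 to 0.21 kg and hardly slips on the mat. It can be pinched from above by its two flat ends, 56 mm apart, and tipped with the hand about a lower long edge; let go anywhere past 30 degrees it drops onto the next flat, where its axis is 34.6 mm farther on. Pushed by a fingertip it tends to slide or jam
Things that resemble listed ones, but are neither listed nor needed, are in the scene too. Leave any red look-alike of the carton_b alone.

How it is judged:
By the outcome, as a careful person would: the job done as asked, in the order asked, and still so for the second after the job is handed in, with the robot touching nothing.
It also fails if it takes over 38 s, if anything falls off the work surface, if the arm or the gripper's body presses on something with over 40 N, if the wrist force passes 120 N, or if a joint passes its speed limit or range.

ROBOT

A 6-joint arm with a two-finger parallel gripper is mounted at the origin on the work surface. World frame = base frame: x ahead of the robot, y to its left, z up, the work surface at z = 0. Lengths are in m, angles in rad, forces in N, time in s.
With the tool pointing down it reaches from about 0.25 to 0.775 m from the base axis. Payload 4 kg.
Tool frame: the origin (TCP) lies between the finger pads; the fingertips stand 14 mm ahead of it and the grasp point (between the pads) lies 5 mm behind it (robot.tips_ahead is the distance from the TCP to the fingertips, in m); z points along the fingers, y is the direction in which the jaws open and shut (so a half turn about z gives the same grasp; the last joint's range is limited). The gripper opens to 94 mm and grips with 3 to 60 N. Pads are 16 mm wide; open, the fingers measure 119 mm over their backs; the gripper's body (75 mm by 177 mm) begins 78 mm behind the grasp point.
Start: joints at [-1.43, 0.087, 1.371, -0, 1.684, -0.103], TCP at [0.133, -0.534, 0.22] pointing down, gripper open.
Joint ranges: [-3.1, 3.1], [-0.76, 2.03], [0.27, 2.55], [-1.08, 4.22], [0.17, 2.65], [-2.57, 2.57]. Speed limits (rad/s): [2.79, 2.79, 3.14, 3.14, 3.14, 3.14].

INTERFACE

Orientations are given as [roll, pitch, yaw] about the fixed x, y, z axes, in that order (R = Rz(yaw) Ry(pitch) Rx(roll)).
In Python, from bench import robot, optics, job gives the robot as it stands.
- The arm moves only by the tool apply_moves, never from a script. Its argument "moves" is a list of rows, each a list of 3 entries, a list of its own where there are three numbers: the shift along the tool's x, y, z in cm, then the turn, a rotation vector about the tool's x, y, z in rad, then the opening, from 0 (shut) to 1 (fully open). In form: [[[tx, ty, tz], [rx, ry, rz], grip], ...]. A call has exactly 10 rows; each row is the pose to reach, as a shift and turn from the pose commanded when the call began, along the tool's axes at that moment; what a row does not reach only later rows make up. A row lasts 1/12 s, in which the tool goes at most 41.7 mm and 7.16 degrees, less where a joint would pass 70% of its speed; a pose out of reach is approached as far as the arm can. A call with a gripper value outside its range is refused whole. The fingers move at their own pace and stop on an object; the grip force is fixed at half the most. Time passes only in rows, so rows that repeat a pose let the fingers close, or fill a call up. It gives the time, the measured TCP pose, the force and the opening at its end, in the units of the state.
- robot.get_obs(): the state, without advancing time (a new reading comes with each control period).
- optics.snapshot(name): name is "side" or "top"; returns the picture (480x640x3 uint8, red, green, blue); there is no depth.
- optics.get_calibration(name): a dict with "fx", "fy", "cx", "cy" (pixels), "rvec" (rotation vector, rad) and "tvec" (3), from world to camera coordinates, as OpenCV has them. Camera axes: x right, y down, z forward; pixel columns grow to the right and rows downward; lengths in m; the calibration is good to about 2 mm. A picture is of the moment at which its call begins. get_calibration takes no time and is no camera call.
- job.close_job(): hands the job in, once; it reports no verdict.
The state is a dict: "time": time; "joint_positions": joint angles; "qvel": joint speeds; "joint_torque": joint torques, N m; "tool_pos": TCP position; "ee_rot": TCP orientation; "wrist_force": force on the tool from outside, world axes, zero at the start; "wrist_torque": the same for the moment, N m; "width": finger opening in m.
Only numpy, scipy, OpenCV 4.12 (cv2) and the standard library are available. Lean on these libraries where they do the work, as an engineer would, in place of code of your own. Each camera call takes 0.05 s, during which the arm holds its last target.

## Working session

There is one attempt and no reset: what is moved stays moved. The work goes in short steps, Python scripts to look and compute and a tool call to move; the robot and the scene stay as the last step left them, time stands still between calls to the robot, and variables do not carry over. Pictures are saved under pics/ and viewed, and the job is handed in when it is done.

Besides the shell and the picture viewer there is one more tool, called after "Emit:" as name([rows], argument=value, ...), one row to a line, values as JSON. apply_moves: Moves the arm, as the interface text tells. Its arguments: {"type":"object","properties":{"moves":{"type":"array"}},"required":["moves"]}

```bash
mkdir -p pics; ls
python3 - <<'E'
from bench import robot, optics, job
import cv2
for n in("side","top"):
    cv2.imwrite(f"pics/{n}0.png",optics.snapshot(n)[:,:,::-1]); print(optics.get_calibration(n))
print(robot.get_obs())
E
```

```text
pics
{'fx': 501.36994474087646, 'fy': 501.36994474087646, 'cx': 316.70131544540993, 'cy': 241.1476967332388, 'rvec': array([ 0.46032668, -2.59239564,  1.33841122]), 'tvec': array([0.47688686, 0.12666256, 0.91619314])}
{'fx': 459.33916755798975, 'fy': 459.33916755798975, 'cx': 316.1596196355728, 'cy': 242.9829303127824, 'rvec': array([ 2.19779635, -2.1834708 ,  0.06169481]), 'tvec': array([0.05879926, 0.50155215, 1.04033435])}
{'time': 0.1, 'joint_positions': array([-1.43009807e+00,  8.78903270e-02,  1.37206604e+00,  8.69409462e-06,
        1.68358167e+00, -1.03130529e-01]), 'qvel': array([-0.00095531, -0.00164376, -0.00174875,  0.0008963 ,  0.0012032 ,
       -0.00157073]), 'joint_torque': array([ 1.87851569e-03, -3.41250587e+01, -3.03301084e+01,  7.20838364e-02,
        3.03464534e-02, -9.86406417e-05]), 'tool_pos': array([ 0.1326998 , -0.53328953,  0.21843495]), 'ee_rot': array([-3.13965850e+00, -2.08867590e-04,  2.43829557e-01]), 'wrist_force': array([-0.19362325, -0.19865405,  0.36867016]), 'wrist_torque': array([ 0.05140741,  0.04853421, -0.06547708]), 'width': 0.09409435138433069}
```

View pics/side0.png

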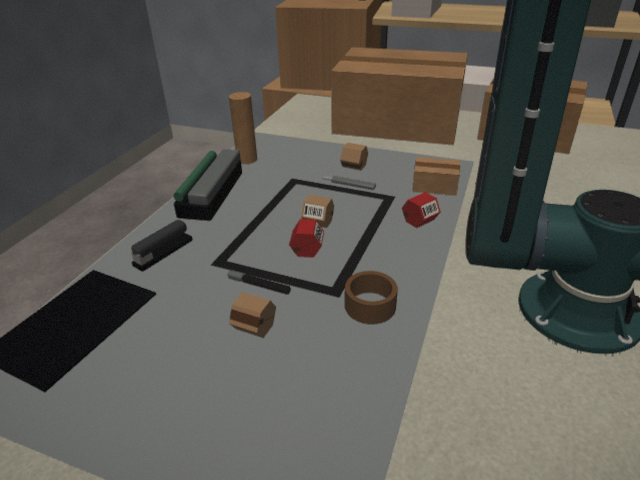

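View pics/top0.png

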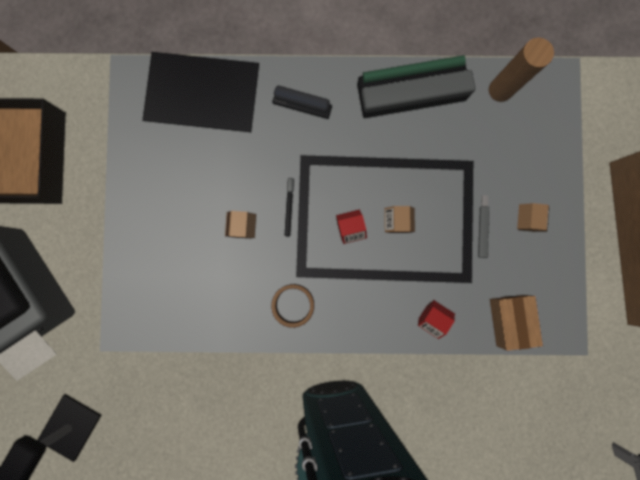

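```bash
cat > h.py <<'E'
import numpy as np, cv2
from bench import robot, optics, job
def ray(n,uv):
    c=optics.get_calibration(n);R,_=cv2.Rodrigues(c['rvec']);t=c['tvec']
    d=R.T@np.array([(uv[0]-c['cx'])/c['fx'],(uv[1]-c['cy'])/c['fy'],1]);return -R.T@t,d
def onz(n,uv,z):
    o,d=ray(n,uv);return o+d*(z-o[2])/d[2]
def proj(n,P):
    c=optics.get_calibration(n);K=np.array([[c['fx'],0,c['cx']],[0,c['fy'],c['cy']],[0,0,1]])
    return cv2.projectPoints(np.array(P,float).reshape(-1,1,3),c['rvec'],c['tvec'],K,None)[0][:,0]
E
python3 - <<'E'
from h import *
a=cv2.imread('pics/top0.png');b=cv2.imread('pics/side0.png')
A=cv2.resize(a[190:260,325:425],None,fx=6,fy=6,interpolation=cv2.INTER_CUBIC)
B=cv2.resize(b[185:265,280:345],None,fx=7,fy=7,interpolation=cv2.INTER_CUBIC)
cv2.imwrite('pics/top0z.png',A);cv2.imwrite('pics/side0z.png',B)
for n in('top','side'): print(n,'cam',ray(n,(0,0))[0])
for uv in[(399,219),(352,227)]: print(onz('top',uv,.06))
for uv in [(310,165),(466,169),(462,274),(305,269)]: print('bay',onz('top',uv,0))
E
```

```text
top cam [0.43945859 0.05954671 1.06800646]
side cam [0.19058838 0.79638955 0.64211689]
[ 0.55264114 -0.12027309  0.06      ]
[ 0.53427733 -0.01673097  0.06      ]
bay [0.68569596 0.07781643 0.        ]
bay [ 0.6784349  -0.28881278  0.        ]
bay [ 0.43217894 -0.27647577  0.        ]
bay [0.44135171 0.08762057 0.        ]
```

View pics/top0z.png

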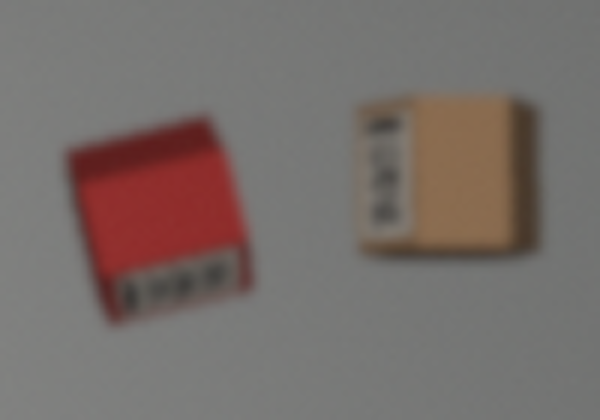

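View pics/side0z.png

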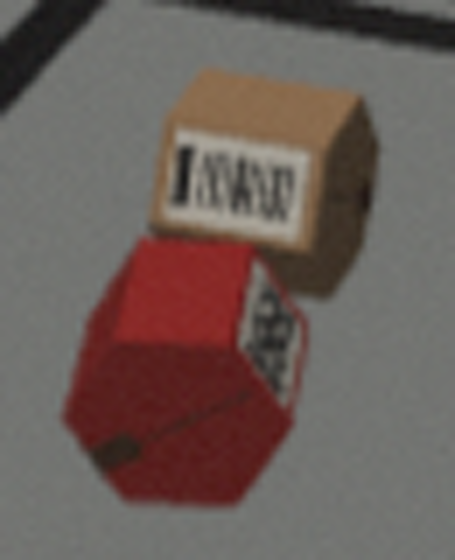

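Run:
```python
from h import *
a=cv2.imread('pics/top0.png');hsv=cv2.cvtColor(a,cv2.COLOR_BGR2HSV)
m=cv2.inRange(hsv,(8,60,110),(22,255,255));m[:, :380]=0;m[:,430:]=0;m[:200]=0;m[240:]=0
print(hsv[219,390:416].tolist())
cs,_=cv2.findContours(m,0,1);c=max(cs,key=cv2.contourArea);print(cv2.contourArea(c));r=cv2.minAreaRect(c);print(r)
# flat top corners by hand from zoom(/6 + offset)
uv=[(325+413/6,190+97/6),(325+512/6,190+96/6),(325+513/6,190+247/6),(325+414/6,190+243/6)]
P=np.array([onz('top',p,.06) for p in uv]);print(P.round(4),P.mean(0).round(4))
P=np.array([onz('top',p,.06) for p in cv2.boxPoints(r)]);print(P.round(4),P.mean(0).round(4))
# side view: top flat edges from zoom /7 +(280,185): 
uvs=[(280+163/7-.0,185+122/7),(280+318/7,185+150/7),(280+361/7,185+95/7),(280+208/7,185+69/7)]
P=np.array([onz('side',p,.06) for p in uvs]);print(P.round(4),P.mean(0).round(4))
```

```text
[[17, 22, 83], [18, 25, 103], [16, 35, 123], [15, 60, 127], [14, 92, 128], [14, 107, 134], [14, 105, 138], [14, 107, 138], [14, 107, 138], [14, 107, 138], [14, 108, 137], [14, 108, 137], [14, 109, 138], [14, 109, 138], [14, 108, 137], [14, 108, 137], [14, 108, 137], [14, 109, 136], [14, 109, 133], [14, 108, 120], [14, 109, 98], [14, 107, 79], [14, 101, 73], [14, 77, 76], [15, 41, 88], [17, 17, 103]]
377.0
((398.5, 218.0), (24.0, 21.0), 90.0)
[[ 0.581  -0.109   0.06  ]
 [ 0.5816 -0.1454  0.06  ]
 [ 0.5259 -0.1455  0.06  ]
 [ 0.5271 -0.1092  0.06  ]] [ 0.5539 -0.1273  0.06  ]
[[ 0.5813 -0.0961  0.06  ]
 [ 0.5816 -0.1425  0.06  ]
 [ 0.5285 -0.1422  0.06  ]
 [ 0.5282 -0.096   0.06  ]] [ 0.5549 -0.1192  0.06  ]
[[ 0.5814 -0.1047  0.06  ]
 [ 0.5278 -0.1043  0.06  ]
 [ 0.5263 -0.1414  0.06  ]
 [ 0.5802 -0.1414  0.06  ]] [ 0.5539 -0.123   0.06  ]
```

```bash
cat >> h.py <<'E'
from scipy.spatial.transform import Rotation as Ro
def pose():
    o=robot.get_obs();return np.array(o['tool_pos']),Ro.from_euler('xyz',o['ee_rot'])
def down(tilt,yaw=np.pi/2): # tilt (deg) >0: hand leans to -y (rotation about world +x)
    return Ro.from_euler('x',tilt,degrees=True)*Ro.from_euler('xyz',[np.pi,0,yaw])
def rel(p,R,grasp=False,base=None):
    """p target; if grasp p is the grasp point"""
    P0,R0=base or pose()
    if grasp:p=np.array(p)+.005*R.as_matrix()[:,2]
    return (R0.inv().apply(np.array(p)-P0)*100).round(2).tolist(),(R0.inv()*R).as_rotvec().round(3).tolist()
E
python3 - <<'E'
from h import *
print(rel([.554,-.125,.2],down(0)))
E
```

```text
([50.74, -29.45, 1.91], [-0.002, -0.001, -1.327])
```

Emit:
apply_moves([
  [[50.7, -29.5, 1.9], [0, 0, -1.327], 1],
  [[50.7, -29.5, 1.9], [0, 0, -1.327], 1],
  [[50.7, -29.5, 1.9], [0, 0, -1.327], 1],
  [[50.7, -29.5, 1.9], [0, 0, -1.327], 1],
  [[50.7, -29.5, 1.9], [0, 0, -1.327], 1],
  [[50.7, -29.5, 1.9], [0, 0, -1.327], 1],
  [[50.7, -29.5, 1.9], [0, 0, -1.327], 1],
  [[50.7, -29.5, 1.9], [0, 0, -1.327], 1],
  [[50.7, -29.5, 1.9], [0, 0, -1.327], 1],
  [[50.7, -29.5, 1.9], [0, 0, -1.327], 1],
])

```text
time: 0.93
tool_pos: [0.4324, -0.2417, 0.2056]
ee_rot: [-3.141, -0.0, 1.5]
wrist_force: [0.4, -0.9, -0.5]
width: 0.0942
```

Run:
```python
from h import *
o=robot.get_obs();print(o['time'],o['tool_pos'],o['ee_rot'],o['joint_positions'],o['qvel'])
print(rel([.554,-.125,.16],down(-20),True))
```

```text
0.9333 [ 0.43239945 -0.24168419  0.20556454] [-3.14119868e+00 -9.16058679e-05  1.50001481e+00] [-6.24101310e-01 -3.15169910e-02  1.51982665e+00 -1.29548237e-04
  1.65366633e+00 -5.53330515e-01] [ 1.01224128  0.29513562 -0.25028199 -0.00543932 -0.05238972 -0.47998405]
([12.33, 11.32, 5.02], [-0.013, -0.349, -0.07])
```

Emit:
apply_moves([
  [[11.5, 10.5, 3], [0, -0.349, -0.07], 1],
  [[11.5, 10.5, 3], [0, -0.349, -0.07], 1],
  [[11.5, 10.5, 3], [0, -0.349, -0.07], 1],
  [[11.5, 10.5, 3], [0, -0.349, -0.07], 1],
  [[11.5, 10.5, 3], [0, -0.349, -0.07], 1],
  [[11.5, 10.5, 3], [0, -0.349, -0.07], 1],
  [[11.5, 10.5, 3], [0, -0.349, -0.07], 1],
  [[11.5, 10.5, 3], [0, -0.349, -0.07], 1],
  [[11.5, 10.5, 3], [0, -0.349, -0.07], 1],
  [[11.5, 10.5, 3], [0, -0.349, -0.07], 1],
])

```text
time: 1.77
tool_pos: [0.5444, -0.1387, 0.1768]
ee_rot: [-3.13, 0.349, 1.563]
wrist_force: [0.7, 0.8, -0.2]
width: 0.0937
```

Run:
```python
from h import *
o=robot.get_obs();print(o['time'],o['tool_pos'],o['ee_rot'],o['joint_positions'],o['qvel'].round(3))
print(rel([.554,-.125,.09],down(-20),True))
print(rel([.554,-.125,.032],down(-20),True))
cv2.imwrite('pics/side1.png',optics.snapshot('side')[:,:,::-1])
cv2.imwrite('pics/top1.png',optics.snapshot('top')[:,:,::-1])
```

```text
1.7667 [ 0.54443432 -0.13869024  0.17683765] [-3.13016532  0.34902555  1.56333756] [-0.1461197   0.10709734  1.47405897 -0.34756857  1.52510054 -0.12680516] [ 0.005  0.002 -0.001  0.001 -0.     0.001]
([4.26, 1.04, 8.18], [-0.014, -0.0, -0.007])
([6.25, 1.1, 13.63], [-0.014, -0.0, -0.007])
```

View pics/side1.png

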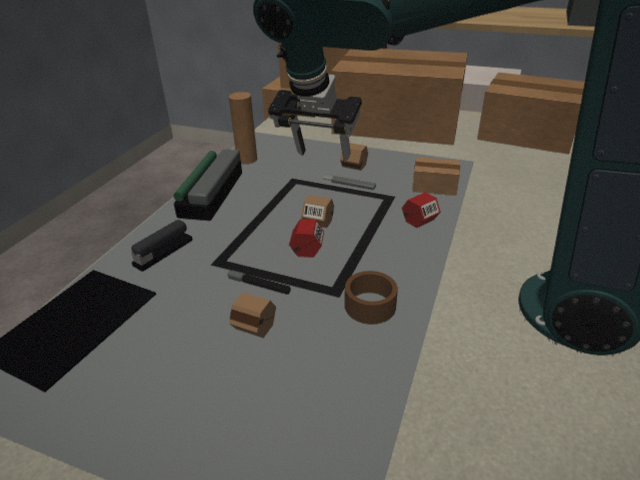

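The side view shows the open gripper hovering over the carton (about pixel (318,210)) with nothing near the fingers, and joint 4 has ample range for the tilt. I'll descend now.

Emit:
apply_moves([
  [[1.5, 1.1, 3], [-0.014, 0, -0.007], 1],
  [[3, 1.1, 5.5], [-0.014, 0, -0.007], 1],
  [[4.3, 1.1, 8.2], [-0.014, 0, -0.007], 1],
  [[4.8, 1.1, 9.8], [-0.014, 0, -0.007], 1],
  [[5.2, 1.1, 11], [-0.014, 0, -0.007], 1],
  [[5.6, 1.1, 12], [-0.014, 0, -0.007], 1],
  [[6, 1.1, 13], [-0.014, 0, -0.007], 1],
  [[6.25, 1.1, 13.6], [-0.014, 0, -0.007], 1],
  [[6.25, 1.1, 13.6], [-0.014, 0, -0.007], 1],
  [[6.25, 1.1, 13.6], [-0.014, 0, -0.007], 1],
])

```text
time: 2.7
tool_pos: [0.5547, -0.125, 0.0271]
ee_rot: [-3.141, 0.349, 1.574]
wrist_force: [0.9, 0.4, 0.2]
width: 0.0943
```

Run:
```python
from h import *
o=robot.get_obs();print(o['time'],o['tool_pos'],o['ee_rot'],o['wrist_force'],o['width'])
print(rel([.554,-.125,.032],down(-20),True))
a=optics.snapshot('side');b=optics.snapshot('top')
im=np.hstack([cv2.resize(a[130:270,240:400],None,fx=2.5,fy=2.5,interpolation=2),cv2.resize(b[150:290,320:480],None,fx=2.5,fy=2.5,interpolation=2)])
cv2.imwrite('pics/c2.png',im[:,:,::-1])
```

```text
2.7 [ 0.5547382  -0.12500936  0.02714834] [-3.14099815  0.3490011   1.57392584] [0.92143998 0.43430312 0.20507181] 0.09429690321081899
([-0.16, -0.07, 0.04], [0.0, -0.0, 0.003])
```

View pics/c2.png

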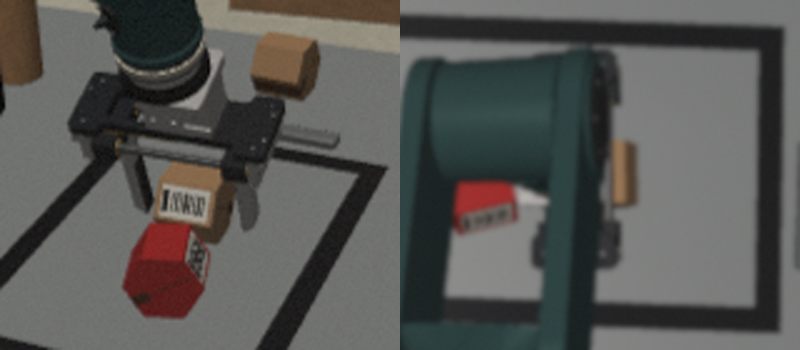

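The fingers stand on both sides of the carton in x, clear of the red look-alike. I'll close the gripper.

Emit:
apply_moves([
  [[0, 0, 0], [0, 0, 0], 0.8],
  [[0, 0, 0], [0, 0, 0], 0.7],
  [[0, 0, 0], [0, 0, 0], 0.65],
  [[0, 0, 0], [0, 0, 0], 0.6],
  [[0, 0, 0], [0, 0, 0], 0.55],
  [[0, 0, 0], [0, 0, 0], 0.4],
  [[0, 0, 0], [0, 0, 0], 0.2],
  [[0, 0, 0], [0, 0, 0], 0.2],
  [[0, 0, 0], [0, 0, 0], 0.2],
  [[0, 0, 0], [0, 0, 0], 0.2],
])

```text
time: 3.63
tool_pos: [0.5545, -0.1249, 0.0268]
ee_rot: [-3.141, 0.349, 1.574]
wrist_force: [0.9, 0.2, 0.6]
width: 0.056
```

Run:
```python
from h import *
o=robot.get_obs();print(o['time'],o['tool_pos'],o['ee_rot'],o['wrist_force'],o['width'])
P0,R0=pose()
c=np.array([.554,-.125,.030]);piv=c+[0,-.0173,-.030]
for th in range(6,61,6):
    r=Ro.from_euler('x',th,degrees=True);p=piv+r.apply(P0-piv)
    print(th,rel(p,r*R0,base=(P0,R0)))
```

```text
3.6333 [ 0.55450924 -0.12485675  0.02676803] [-3.1405406   0.34876722  1.57423338] [0.89672134 0.15576082 0.5644304 ] 0.05600882870446326
6 ([-0.33, -0.0, -0.06], [-0.0, 0.105, 0.0])
12 ([-0.66, -0.0, -0.08], [-0.001, 0.209, 0.0])
18 ([-1.0, -0.0, -0.07], [-0.001, 0.314, 0.0])
24 ([-1.33, -0.0, -0.03], [-0.001, 0.419, 0.0])
30 ([-1.65, -0.01, 0.05], [-0.002, 0.524, 0.0])
36 ([-1.97, -0.01, 0.17], [-0.002, 0.628, 0.0])
42 ([-2.27, -0.01, 0.31], [-0.002, 0.733, 0.0])
48 ([-2.55, -0.01, 0.49], [-0.003, 0.838, 0.0])
54 ([-2.82, -0.01, 0.7], [-0.003, 0.942, 0.0])
60 ([-3.06, -0.01, 0.93], [-0.003, 1.047, 0.0])
```

Emit:
apply_moves([
  [[-0.17, 0, -0.03], [0, 0.052, 0], 0.2],
  [[-0.33, 0, -0.06], [0, 0.105, 0], 0.2],
  [[-0.5, 0, -0.07], [0, 0.157, 0], 0.2],
  [[-0.66, 0, -0.08], [0, 0.209, 0], 0.2],
  [[-0.83, 0, -0.08], [0, 0.262, 0], 0.2],
  [[-1.0, 0, -0.07], [0, 0.314, 0], 0.2],
  [[-1.17, 0, -0.05], [0, 0.367, 0], 0.2],
  [[-1.33, 0, -0.03], [0, 0.419, 0], 0.2],
  [[-1.33, 0, -0.03], [0, 0.419, 0], 0.2],
  [[-1.33, 0, -0.03], [0, 0.419, 0], 0.2],
])

```text
time: 4.47
tool_pos: [0.5541, -0.1383, 0.0312]
ee_rot: [-3.14, -0.069, 1.572]
wrist_force: [-0.7, -0.0, -0.6]
width: 0.056
```

Run:
```python
from h import *
o=robot.get_obs();print(o['time'],o['tool_pos'],o['ee_rot'],o['wrist_force'],o['wrist_torque'],o['width'])
a=optics.snapshot('side');b=optics.snapshot('top')
im=np.hstack([cv2.resize(a[130:270,240:400],None,fx=2.5,fy=2.5,interpolation=2),cv2.resize(b[150:290,320:480],None,fx=2.5,fy=2.5,interpolation=2)])
cv2.imwrite('pics/c3.png',im[:,:,::-1])
```

```text
4.4667 [ 0.55410805 -0.13830351  0.03121901] [-3.13956111 -0.06879184  1.57196128] [-0.65691111 -0.00165059 -0.56357524] [-0.27106453 -0.07142816 -0.03715359] 0.05598378897940979
```

View pics/c3.png

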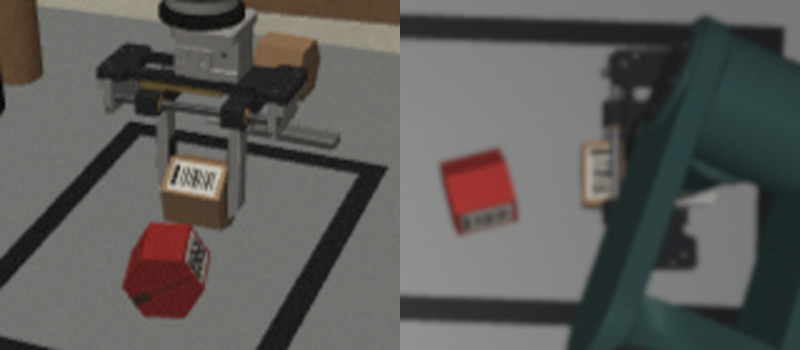

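The carton has tipped about 24° with the hand, and the label at left-crop (195,178) is rising. I'll continue with a slight downward bias so the edge stays on the mat.

Run:
```python
from h import *
P0=np.array([.55451,-.12486,.02677]);R0=Ro.from_euler('xyz',[-3.14054,.34877,1.57423])
piv=np.array([.554,-.1423,0])
B=pose()
for i,th in enumerate([24,27,30,33,36,39,42,45,48]):
    r=Ro.from_euler('x',th,degrees=True);p=piv+r.apply(P0-piv)+[0,0,-.001*min(1,i/3)]
    print(th,p.round(4),rel(p,r*R0,base=B))
```

```text
24 [ 0.5545 -0.1373  0.0315] ([-0.02, 0.04, -0.03], [-0.002, 0.001, -0.0])
27 [ 0.5545 -0.1389  0.0314] ([-0.18, 0.04, -0.03], [-0.003, 0.053, -0.0])
30 [ 0.5545 -0.1406  0.0312] ([-0.35, 0.04, -0.03], [-0.003, 0.106, -0.0])
33 [ 0.5545 -0.1423  0.0309] ([-0.52, 0.04, -0.01], [-0.003, 0.158, -0.0])
36 [ 0.5545 -0.1439  0.0309] ([-0.69, 0.04, -0.02], [-0.003, 0.21, -0.0])
39 [ 0.5545 -0.1456  0.0308] ([-0.85, 0.04, -0.01], [-0.003, 0.263, -0.0])
42 [ 0.5545 -0.1473  0.0306] ([-1.02, 0.04, -0.0], [-0.003, 0.315, -0.0])
45 [ 0.5545 -0.1489  0.0303] ([-1.19, 0.04, 0.01], [-0.003, 0.367, -0.001])
48 [ 0.5545 -0.1505  0.0299] ([-1.35, 0.04, 0.04], [-0.004, 0.42, -0.001])
```

Emit:
apply_moves([
  [[-0.18, 0, -0.03], [0, 0.053, 0], 0.2],
  [[-0.35, 0, -0.03], [0, 0.106, 0], 0.2],
  [[-0.52, 0, -0.01], [0, 0.158, 0], 0.2],
  [[-0.69, 0, -0.02], [0, 0.21, 0], 0.2],
  [[-0.85, 0, -0.01], [0, 0.263, 0], 0.2],
  [[-1.02, 0, 0], [0, 0.315, 0], 0.2],
  [[-1.19, 0, 0.01], [0, 0.367, 0], 0.2],
  [[-1.35, 0, 0.04], [0, 0.42, 0], 0.2],
  [[-1.35, 0, 0.04], [0, 0.42, 0], 0.2],
  [[-1.35, 0, 0.04], [0, 0.42, 0], 0.2],
])

```text
time: 5.4
tool_pos: [0.5545, -0.1498, 0.0302]
ee_rot: [-3.14, -0.491, 1.573]
wrist_force: [-0.4, 2.8, 1.0]
width: 0.056
```

Run:
```python
from h import *
a=optics.snapshot('side');b=optics.snapshot('top')
im=np.hstack([cv2.resize(a[130:270,240:400],None,fx=2.5,fy=2.5,interpolation=2),cv2.resize(b[150:290,320:480],None,fx=2.5,fy=2.5,interpolation=2)])
cv2.imwrite('pics/c4.png',im[:,:,::-1])
o=robot.get_obs();print(o['time'],o['tool_pos'],o['ee_rot'],o['wrist_force'],o['wrist_torque'],o['width'])
P0=np.array([.55451,-.12486,.02677]);R0=Ro.from_euler('xyz',[-3.14054,.34877,1.57423])
piv=np.array([.554,-.1423,0])
B=pose()
for i,th in enumerate([48,51,54,57,59,60]):
    r=Ro.from_euler('x',th,degrees=True);p=piv+r.apply(P0-piv)+[0,0,-.001]
    print(th,p.round(4),rel(p,r*R0,base=B))
```

```text
5.5 [ 0.5545342  -0.14977462  0.0302619 ] [-3.14003149 -0.48901998  1.57449686] [0.04981209 1.15992455 0.77758625] [ 0.05475531 -0.15954398 -0.03248929] 0.05579652498567228
48 [ 0.5545 -0.1505  0.0299] ([-0.08, -0.0, -0.0], [-0.003, -0.0, 0.0])
51 [ 0.5545 -0.1521  0.0294] ([-0.25, -0.0, -0.03], [-0.004, 0.052, -0.0])
54 [ 0.5545 -0.1537  0.0288] ([-0.41, -0.0, -0.06], [-0.004, 0.105, -0.0])
57 [ 0.5545 -0.1553  0.0282] ([-0.58, -0.0, -0.08], [-0.004, 0.157, -0.0])
59 [ 0.5545 -0.1563  0.0277] ([-0.69, -0.0, -0.08], [-0.004, 0.192, -0.0])
60 [ 0.5545 -0.1568  0.0275] ([-0.75, -0.01, -0.08], [-0.004, 0.209, -0.0])
```

View pics/c4.png

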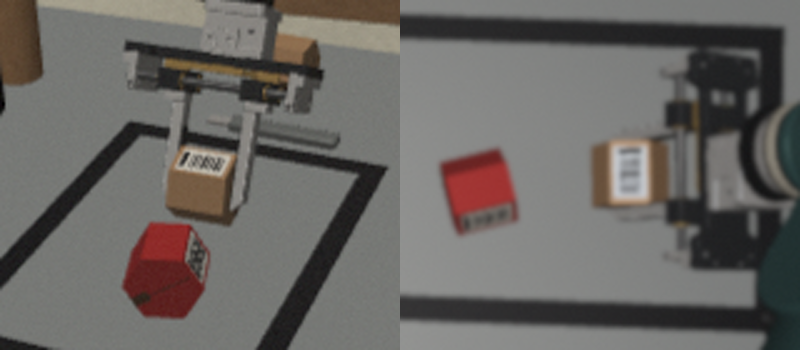

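The carton is now about 48° over and the label faces almost up. The small +y/+z force shows the edge is on the mat. I'll finish the roll.

Emit:
apply_moves([
  [[-0.14, 0, -0.01], [0, 0.026, 0], 0.2],
  [[-0.25, 0, -0.03], [0, 0.052, 0], 0.2],
  [[-0.33, 0, -0.04], [0, 0.078, 0], 0.2],
  [[-0.41, 0, -0.06], [0, 0.105, 0], 0.2],
  [[-0.5, 0, -0.07], [0, 0.131, 0], 0.2],
  [[-0.58, 0, -0.08], [0, 0.157, 0], 0.2],
  [[-0.66, 0, -0.08], [0, 0.183, 0], 0.2],
  [[-0.72, 0, -0.08], [0, 0.2, 0], 0.2],
  [[-0.72, 0, -0.08], [0, 0.2, 0], 0.2],
  [[-0.72, 0, -0.08], [0, 0.2, 0], 0.2],
])

```text
time: 6.33
tool_pos: [0.5545, -0.1573, 0.0279]
ee_rot: [-3.14, -0.693, 1.573]
wrist_force: [0.2, 4.6, 4.7]
width: 0.0562
```

Run:
```python
from h import *
a=optics.snapshot('side');b=optics.snapshot('top')
im=np.hstack([cv2.resize(a[130:270,240:400],None,fx=2.5,fy=2.5,interpolation=2),cv2.resize(b[150:290,320:480],None,fx=2.5,fy=2.5,interpolation=2)])
cv2.imwrite('pics/c5.png',im[:,:,::-1])
o=robot.get_obs();print(o['time'],o['tool_pos'],o['ee_rot'],o['wrist_force'],o['wrist_torque'],o['width'])
```

```text
6.4333 [ 0.55450763 -0.15729713  0.02790457] [-3.14026871 -0.69172168  1.57311416] [0.43899708 2.63588111 4.94414811] [ 0.95234892 -0.2163475   0.03183252] 0.05591096535981962
```

View pics/c5.png

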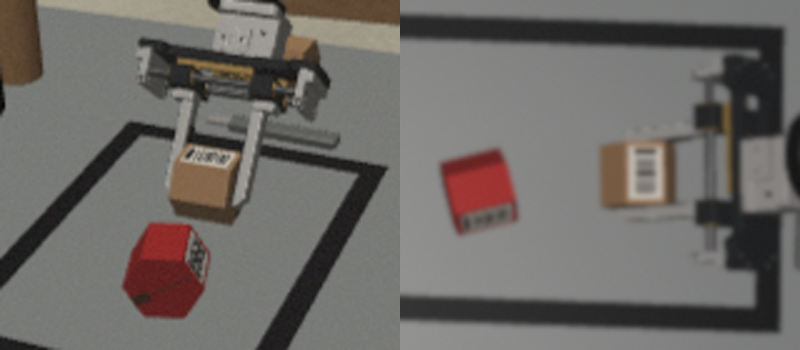

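The label now faces up and the force is about 5 N, so the carton is seated. I'll release it, then back out along the tool axis.

Emit:
apply_moves([
  [[0, 0, 0], [0, 0, 0], 0.65],
  [[0, 0, 0], [0, 0, 0], 0.7],
  [[0, 0, 0], [0, 0, 0], 0.8],
  [[0, 0, 0], [0, 0, 0], 0.9],
  [[0, 0, 0], [0, 0, 0], 1],
  [[0, 0, 0], [0, 0, 0], 1],
  [[0, 0, 0], [0, 0, 0], 1],
  [[0, 0, 0], [0, 0, 0], 1],
  [[0, 0, 0], [0, 0, 0], 1],
  [[0, 0, 0], [0, 0, 0], 1],
])

```text
time: 7.27
tool_pos: [0.5545, -0.1574, 0.0275]
ee_rot: [-3.14, -0.69, 1.573]
wrist_force: [-0.2, -0.7, -1.1]
width: 0.0944
```

Emit:
apply_moves([
  [[0, 0, -1], [0, 0, 0], 1],
  [[0, 0, -2.5], [0, 0, 0], 1],
  [[0, 0, -4.5], [0, 0, 0], 1],
  [[0, 0, -6.5], [0, 0, 0], 1],
  [[0, 0, -9], [0, 0, 0], 1],
  [[0, 0, -12], [0, 0, 0], 1],
  [[0, 0, -15], [0, 0, 0], 1],
  [[0, 0, -18], [0, 0, 0], 1],
  [[0, 0, -18], [0, 0, 0], 1],
  [[0, 0, -18], [0, 0, 0], 1],
])

```text
time: 8.1
tool_pos: [0.5554, -0.2738, 0.168]
ee_rot: [3.139, -0.687, 1.574]
wrist_force: [0.8, 0.1, -1.6]
width: 0.0939
```

Run:
```python
from h import *
a=optics.snapshot('side');b=optics.snapshot('top')
cv2.imwrite('pics/side6.png',a[:,:,::-1]);cv2.imwrite('pics/top6.png',b[:,:,::-1])
im=np.hstack([cv2.resize(a[160:270,265:375],None,fx=3.6,fy=3.6,interpolation=2),cv2.resize(b[170:280,340:450],None,fx=3.6,fy=3.6,interpolation=2)])
cv2.imwrite('pics/c6.png',im[:,:,::-1])
o=robot.get_obs();print(o['time'],o['tool_pos'],o['wrist_force'],o['width'])
```

```text
8.2 [ 0.554597   -0.27146986  0.16525472] [ 0.90489793 -0.4623414   0.42858183] 0.09367924162403801
```

View pics/c6.png

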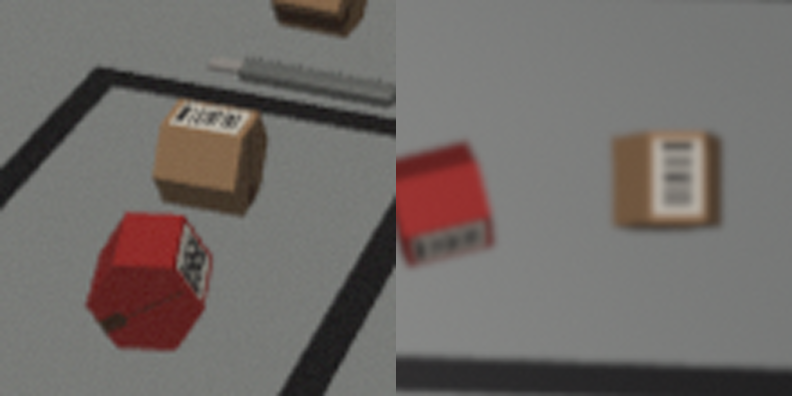

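View pics/top6.png

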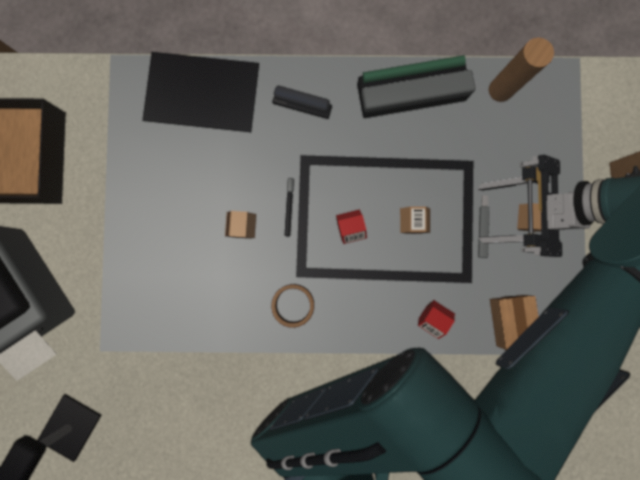

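Run:
```python
from h import *
# label seen in both views, cast on z=.06
for n,(u0,v0,u1,v1) in {'top':(400,200,440,240),'side':(300,180,345,215)}.items():
    im=cv2.imread(f'pics/{n}6.png')[v0:v1,u0:u1];hsv=cv2.cvtColor(im,cv2.COLOR_BGR2HSV)
    m=cv2.inRange(hsv,(0,0,125),(180,60 if n=='top' else 70,255))
    m=cv2.morphologyEx(m,cv2.MORPH_CLOSE,np.ones((5,5)))
    cs,_=cv2.findContours(m,0,1);c=max(cs,key=cv2.contourArea)
    b=cv2.boxPoints(cv2.minAreaRect(c))+[u0,v0]
    P=np.array([onz(n,p,.06) for p in b]);print(n,cv2.contourArea(c),P.round(4)[:,:2].tolist(),P.mean(0).round(4),np.linalg.norm(np.diff(P,axis=0),axis=1).round(3))
a=cv2.imread('pics/side0.png').astype(int);b=cv2.imread('pics/side6.png').astype(int)
for nm,(x0,y0,x1,y1) in dict(near=(225,285,280,340),far=(335,140,370,170),red=(288,230,310,260),red2=(400,190,442,228)).items(): print(nm,abs(a-b)[y0:y1,x0:x1].mean().round(2))
```

```text
top 312.5 [[0.5839, -0.1447], [0.5841, -0.1756], [0.5309, -0.1752], [0.5307, -0.1444]] [ 0.5574 -0.16    0.06  ] [0.031 0.053 0.031]
side 128.0 [[0.5817, -0.1402], [0.5937, -0.1755], [0.5345, -0.1827], [0.5241, -0.1476]] [ 0.5585 -0.1615  0.06  ] [0.037 0.06  0.037]
near 4.45
far 4.55
red 3.85
red2 4.12
```

View pics/side6.png

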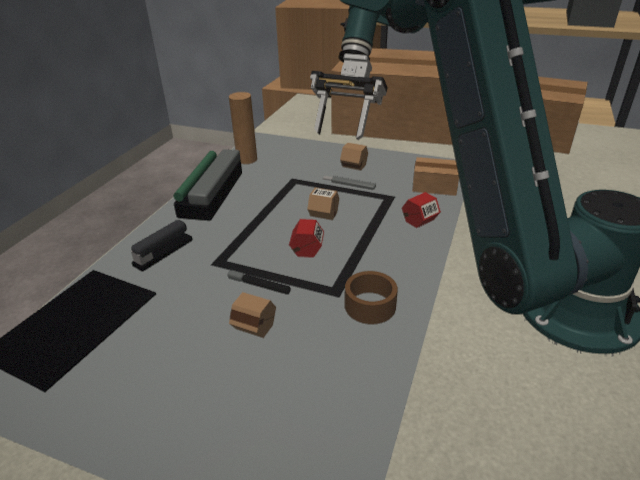

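The carton at (322,200) lies flat with its label up inside the tape. The other cartons and both red ones differ from the first image only by noise level, and the gripper is clear. I'll hand the job in.

Run:
```python
from h import *
print(robot.get_obs()['qvel'].round(3)); print(job.close_job())
```

```text
[ 0.011  0.008  0.031 -0.003 -0.002  0.001]
the job is handed in; nothing more can be done
None
```

The carton in the bay now lies flat with its white label facing straight up, and the job was handed in at about 8.2 s of the 38 s limit. Its label started one flat from the top, on the +y side. I pinched the carton by its end faces, tipped it 60° toward -y about its lower edge, released it and backed the hand away.

**Position:** the last pictures put the label centre at about (0.557, -0.160) m, roughly 0.12 m inside the bay's -y tape. The top view measured the label as 31 x 53 mm against a real 29 x 46 mm. The side view was rougher at 37 x 60 mm and read it skewed, because the label is only a small blurry patch there. The two centres agree to about 2 mm.

**Other objects:** in the side view the two cartons outside the bay and both red look-alikes differ from the first picture only by image noise. In the last top view the hand hid part of the -y carton, so that one rests on the side view alone.

**Edge contact:** in the first third of the roll the force reading was too small to prove that the edge was touching the mat. From there I kept the hand about 1 mm low, and the readings from 48° on show contact, rising to about 5 N on seating.

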